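# Shut and lock the cradle slide past its spring plunger

## Task

Shut the slide of the grey fixture so that the tube offcut cannot leave its cradle: press the ribbed spring plunger in the slide's window fully down with the fingertips and, keeping it down, push the slide's upright wall towards the cradle until the tail of the slide is past the plunger and the plunger has sprung up fully behind it. Nothing is to be lifted; leave the tube and the pipe, nut and bolt beside the fixture where they are.

Things in the scene. Friction and masses are not known exactly. Their poses are not given: they have to be found in the camera images.
- fixture: Grey fixture fixed to the bench, 132 mm wide (x), 328 long (y -78 to 250), flat deck 28 above the bench; origin on the bench under the plunger's centre. The slide travels along its +y. Side guides with keeper lips at x = +-42 to +-60, y = -77 to 190, reach 18 above the deck.
- cradle (a point): Middle of the cradle, on the deck at fixture y = 217 mm: a U of steel walls 32 high above the deck, y = 190 to 247, 96 wide, open towards the slide, with the tube in it. The ends of its two side walls stop the slide at 106 of travel.
- plunger (a joint): Spring plunger's travel in m: 0 up, 0.0135 fully down; guided, may be pressed anywhere on top. About 4 N to start, 8 N fully down. Up, it bars the slide; down 0.0105 or more, the slide passes over it. Once the slide's tail lies over it the slide keeps it down; it springs up when the slide has travelled 98 mm and bars the way back.
- pad_top (a point): Centre of the plunger's ribbed top, a steel rectangle 40 mm (fixture x) by 68 (fixture y) at fixture x = y = 0. 42 above the bench when up, 28.5 when fully down (0.5 above the deck). Moves with the plunger.
- slide: Loose aluminium slide in the guides, 100 mm wide, 148 long (own y -64 tail to 84 nose), plate 12 thick, 0.7 kg. Origin on the deck, axes as the fixture's; starts within 2 mm of fixture y = 0. A window (own x -28 to 28, y -37 to 37) surrounds the plunger; its tail plate (y -64 to -37) has its underside 3.5 above the deck.
- push_face (a point): Point in the middle of the face to push (it looks to the fixture's -y) on the slide's upright wall, at slide y = 14 mm, 34 above the deck. The wall crosses the window over the plunger: slide y 14 to 22, 70 wide, 16.5 to 52 above the deck, braced to the nose. Fingers reach the plunger through the window's open part, slide y -37 to 14, 56 wide.
- tube: Short dark square steel tube offcut, 73 long across the fixture, 40 by 40, lying in the cradle about 217 mm from the fixture's origin along its y; origin at the centre of its underside, on the deck. The shut slide stops a few mm short of it. To be left alone.
- pipe: Dark round pipe offcut standing beside the fixture on its +x side, 48 across, 65 high; origin under its centre. To be left alone.
- nut: Hexagon nut lying beside the fixture on its +x side, 34 across, 16 high; origin under its centre. To be left alone.
- bolt: Hexagon bolt lying beside the fixture on its -x side, 80 long, 27 across its head; origin under its centre. To be left alone.

How it is judged (in metres and radians):
On the way, in this order (a step that is already met when the one before it is completed fails the run):
1. the plunger is pressed down in the slide's window (value of joint plunger above 0.0095 m and y of slide in the frame of fixture below 0.012 m and contact force between the fingers and plunger above 1 N), for 0.1 s.
2. the slide moves over the plunger while that is down (value of joint plunger above 0.008 m and y of slide in the frame of fixture above 0.03 m), for 0.1 s.
At the end, for the whole second after the job is handed in: The slide has travelled more than 95 mm and rests in its guides, the plunger is up again behind it (within 3 mm of its top position), and the tube still lies in the cradle (y of slide in the frame of fixture above 0.095 m and value of joint plunger below 0.003 m and linear speed of slide below 0.01 m/s and height (world z) of slide below 0.034 m and y of tube in the frame of fixture between 0.207 and 0.228 m); the robot touches nothing.
It fails at once if the slide is lifted (more than 10 mm) (height (world z) of slide above 0.038 m).
It fails at once if the tube is moved more than 10 mm (distance of tube from where it was at the start of the episode above 0.01 m).
It fails at once if the pipe, nut or bolt is moved more than 15 mm (distance of any of pipe, nut, bolt from where it was at the start of the episode above 0.015 m).
It also fails if it takes over 35 s, if anything falls off the work surface, if the arm or the gripper's body presses on something with over 40 N, if the wrist force passes 120 N, or if a joint passes its speed limit or range.

## Robot

A 6-joint arm with a two-finger parallel gripper is mounted at the origin on a cart in front of the work surface, level with it; the furniture and walls round the work are solid. World frame = base frame: x ahead of the robot, y to its left, z up, the work surface at z = 0. Lengths are in mm, angles in degrees, forces in N, time in s.
With the tool pointing down it reaches from about 350 to 875 mm from the base axis. Payload 4.2 kg.
Tool frame: the origin (TCP) lies at the very end of the fingers, on their centre line; the grasp point (between the pads) lies 19 mm behind it; z points along the fingers, y is the direction in which the jaws open and shut (so a half turn about z gives the same grasp; the last joint's range is limited). The gripper opens to 85 mm and grips with 20 to 120 N. Pads are 22 mm wide; open, the fingers measure 114 mm over their backs; the gripper's body (76 mm by 85 mm) begins 54 mm behind the grasp point. The pads swing forward as they close: fully open they stand 13 mm farther back than shut.
Start: joints at [78.358, 22.042, 0.453, 0, -68.411, -14.817], TCP at [278.441, 559.526, 231.312] pointing down, gripper open.
Joint ranges: [-179.83, 179.83], [-69.29, 118.12], [-61.27, 80.66], [-181.25, 117.63], [-171.15, -9.14], [-177.46, 177.46]. Speed limits (degrees/s): [159.86, 159.86, 180, 180, 180, 180].

## Interface

Orientations are given as [roll, pitch, yaw] about the fixed x, y, z axes, in that order (R = Rz(yaw) Ry(pitch) Rx(roll)).
In Python, from workcell import robot gives the robot as it stands.
- The arm moves only by the tool step_arm, never from a script. Its argument "deltas" is one flat list of numbers, 7 for each row, row after row: the turn, a rotation vector about the tool's x, y, z in rad, then the shift along the tool's x, y, z in m, then the finger opening in m, from 0 to 0.0854. A call has exactly 5 rows; each row shifts and turns the pose as measured when the row begins, along the tool's axes as they then stand; what a row does not reach is not made up. A row lasts 1/8 s, in which the tool goes at most 62.5 mm and 10.7 degrees, less where a joint would pass 70% of its speed; a pose out of reach is approached as far as the arm can. A call is refused whole if a number of a shift passes 0.0625 or a number of a turn 0.188, either way. A call with a gripper value outside its range is refused whole. The fingers move at their own pace and stop on an object; the grip force is fixed at half the most. Time passes only in rows, so rows that do not move let the fingers close, or fill a call up. It gives the time, the measured TCP pose, the force and the opening at its end, in the units of the state.
- robot.state(): the state, without advancing time (a new reading comes with each control period).
- robot.get_image(name): name is "side" or "top" or "wrist"; returns the picture (400x640x3 uint8, red, green, blue); there is no depth.
- robot.get_calibration(name): a dict with "fx", "fy", "cx", "cy" (pixels), "world_to_cam" (4x4, takes a point from world to camera coordinates). Camera axes: x right, y down, z forward; pixel columns grow to the right and rows downward; lengths in mm; the calibration is good to about 2 mm. A picture is of the moment at which its call begins: read the wrist's pose just before it. get_calibration takes no time and is no camera call; for the wrist camera it gives the pose at the moment of the call.
- robot.job_done(): hands the job in, once; it reports no verdict.
The state is a dict: "clock": time; "joint_pos": joint angles; "joint_vel": joint speeds; "joint_torque": joint torques, N m; "tcp_pos": TCP position; "tool_rot": TCP orientation; "ft_force": force on the tool from outside, world axes, zero at the start; "moment": the same for the moment, N m; "finger_gap": finger opening in mm.
Only numpy, scipy, OpenCV 4.12 (cv2) and the standard library are available. Lean on these libraries where they do the work, as an engineer would, in place of code of your own. Each camera call takes 0.05 s, during which the arm holds its last target.

## Working session

There is one attempt and no reset: what is moved stays moved. The work goes in short steps, Python scripts to look and compute and a tool call to move; the robot and the scene stay as the last step left them, time stands still between calls to the robot, and variables do not carry over. Pictures are saved under pics/ and viewed, and the job is handed in when it is done.

Besides the shell and the picture viewer there is one more tool, called after "Request:" by a JSON object that holds its "method" and its "body", one argument or row to a line. step_arm: Moves the arm, as the interface text tells. Its arguments: {"type":"object","properties":{"deltas":{"type":"array"}},"required":["deltas"]}

```bash
mkdir -p pics; python3 - <<'E'
from workcell import robot
import cv2
s=robot.state(); print(s)
for n in ("side","top","wrist"):
    c=robot.get_calibration(n); print(n,c)
    im=robot.get_image(n); cv2.imwrite(f"pics/{n}0.png",im[:,:,::-1])
E
```

```text
{'clock': 0.0, 'joint_pos': array([ 7.83584945e+01,  2.20931231e+01,  3.80498524e-01, -2.82123668e-02,
       -6.84114058e+01, -1.48156967e+01]), 'joint_vel': array([ 0.07281592, -0.09714871, -0.00894189,  0.01592382,  0.01713025,
       -0.07015147]), 'joint_torque': array([-1.12537145e-04, -3.92281222e+01,  1.88393158e+01,  4.18596447e+00,
       -4.76145142e-03,  1.01477930e-06]), 'tcp_pos': array([278.19162405, 559.03051539, 230.20362313]), 'tool_rot': array([ 1.79873389e+02, -6.37713917e-03, -2.64676041e+01]), 'ft_force': array([0.15129458, 0.71138948, 0.62104551]), 'moment': array([ 0.00729635,  0.01473735, -0.00365575]), 'finger_gap': 85.54355681343552}
side {'fx': 505.50447403113856, 'fy': 505.50447403113856, 'cx': 318.97642285149135, 'cy': 199.99322150527195, 'world_to_cam': array([[ 9.99941107e-01, -8.43552842e-03, -6.82823800e-03,
        -5.57309861e+02],
       [-1.03197297e-02, -5.44288086e-01, -8.38834896e-01,
         8.89403968e+01],
       [ 3.35948702e-03,  8.38855960e-01, -5.44343083e-01,
         8.87685393e+02],
       [ 0.00000000e+00,  0.00000000e+00,  0.00000
[... 267 characters left out ...]
01,  8.11730568e-02, -2.21733690e-01,
         5.77982059e+02],
       [ 2.21399368e-01, -1.32104276e-02, -9.75093741e-01,
         8.07414568e+02],
       [ 0.00000000e+00,  0.00000000e+00,  0.00000000e+00,
         1.00000000e+00]])}
wrist {'fx': 322.8394909885195, 'fy': 322.8394909885195, 'cx': 317.7941750721527, 'cy': 195.4631612312091, 'world_to_cam': array([[-4.46228324e-01, -8.94915968e-01,  2.38607771e-03,
         6.22202557e+02],
       [-8.49449092e-01,  4.24393420e-01,  3.13570511e-01,
        -4.14303833e+01],
       [-2.81631893e-01,  1.37897192e-01, -9.49561921e-01,
         3.82550555e+02],
       [ 0.00000000e+00,  0.00000000e+00,  0.00000000e+00,
         1.00000000e+00]])}
```

View pics/side0.png

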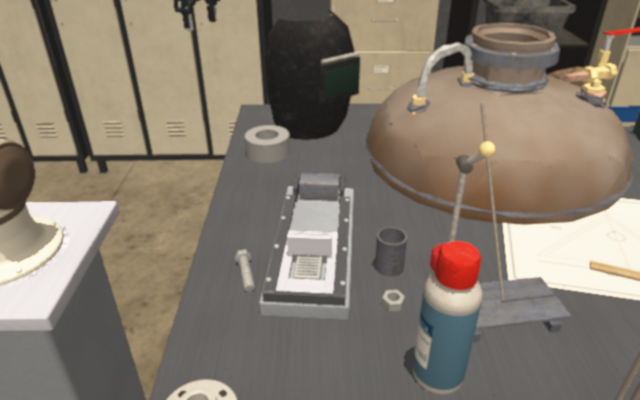

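View pics/top0.png

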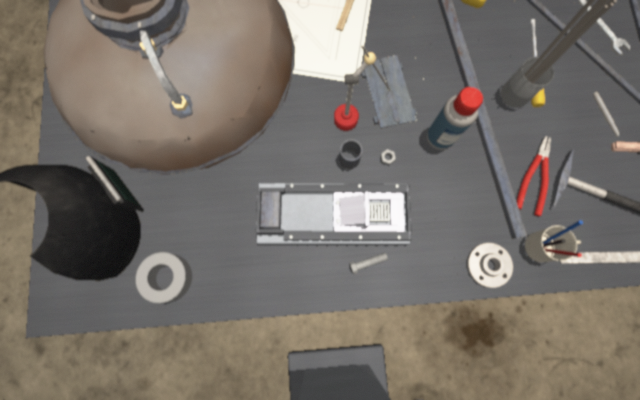

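View pics/wrist0.png

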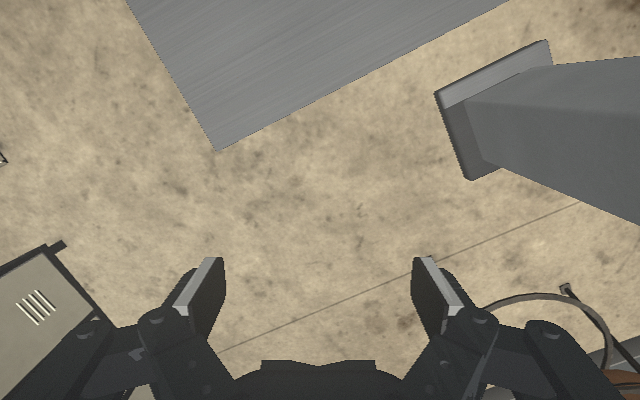

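The side view shows the fixture at about px (310,245), cradle at the far end. In the top view it lies around (335,213), cradle to the left (world +y) and the plunger at (380,211). I'll enlarge these to read the corners.

```bash
python3 - <<'E'
import cv2
a=cv2.imread("pics/top0.png")[170:255,245:425]; cv2.imwrite("pics/t0c.png",cv2.resize(a,None,fx=4.4,fy=4.4,interpolation=cv2.INTER_CUBIC))
a=cv2.imread("pics/side0.png")[165:325,225:415]; cv2.imwrite("pics/s0c.png",cv2.resize(a,None,fx=3.7,fy=3.7,interpolation=cv2.INTER_CUBIC))
E
```

```text
(no output)
```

View pics/t0c.png

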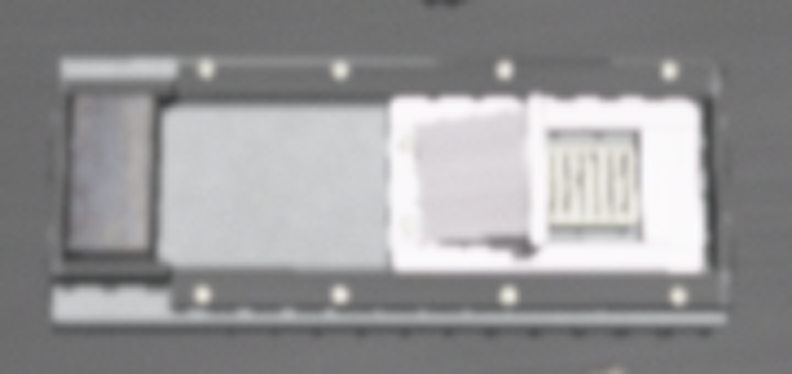

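View pics/s0c.png

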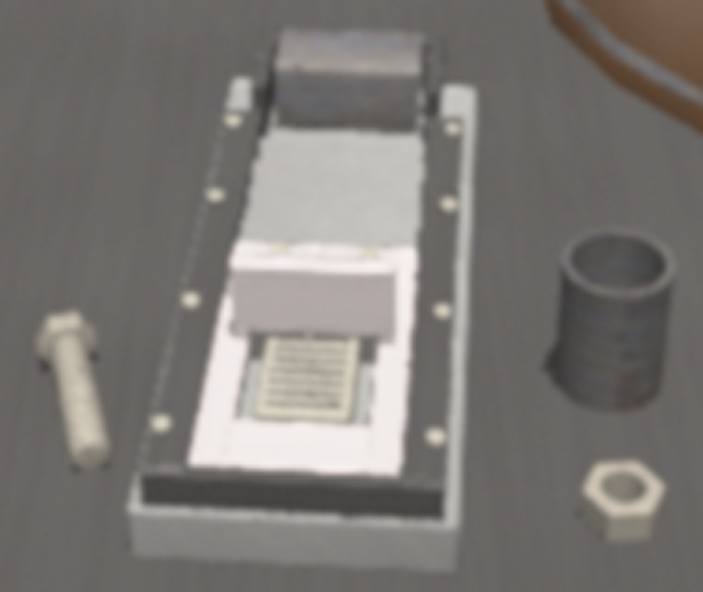

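```bash
cat > fit.py <<'E'
import numpy as np, cv2
from scipy.optimize import least_squares
from workcell import robot
def proj(c,P):
    W=c["world_to_cam"]; q=P@W[:3,:3].T+W[:3,3]; return np.c_[c["fx"]*q[:,0]/q[:,2]+c["cx"],c["fy"]*q[:,1]/q[:,2]+c["cy"]]
def f2w(p,P):
    c,s=np.cos(p[2]),np.sin(p[2]); P=np.array(P,float)
    return np.c_[p[0]+c*P[:,0]-s*P[:,1],p[1]+s*P[:,0]+c*P[:,1],P[:,2]]
E
python3 - <<'E'
from fit import *
S=[((-66,-78,0),(133,550)),((66,-78,0),(458,570)),((-66,-78,28),(132,510)),((-60,-77,46),(148,472)),((60,-77,46),(447,480))]
T=[((66,250,28),(62,58)),((-66,250,0),(52,324)),((-66,-78,0),(726,321)),((66,-78,28),(718,60)),((-20,-34,42),(640,237)),((20,-34,42),(638,137))]
cs,ct=robot.get_calibration("side"),robot.get_calibration("top")
Ps=[a for a,_ in S];us=np.array([b for _,b in S])/3.7+[225,165]
Pt=[a for a,_ in T];ut=np.array([b for _,b in T])/4.4+[245,170]
def r(p): return np.r_[(proj(cs,f2w(p,Ps))-us).ravel(),(proj(ct,f2w(p,Pt))-ut).ravel()]
C=-ct["world_to_cam"][:3,:3].T@ct["world_to_cam"][:3,3]; print(C, -cs["world_to_cam"][:3,:3].T@cs["world_to_cam"][:3,3])
o=least_squares(r,[500,0,0],loss="soft_l1"); print(o.x[:2],np.degrees(o.x[2])); print(np.round(r(o.x).reshape(-1,2),1))
p=o.x; np.save("fx.npy",p)
a,b=cv2.imread("pics/top0.png"),cv2.imread("pics/side0.png")
segs=[]
def box(x0,x1,y0,y1,z): 
    q=[(x0,y0,z),(x1,y0,z),(x1,y1,z),(x0,y1,z)]; return q
boxes=[box(-66,66,-78,250,28),box(-66,66,-78,250,0),box(-60,-42,-77,190,46),box(42,60,-77,190,46),box(-20,20,-34,34,42),box(-35,35,14,22,80)]
for im,c,n,(x,y,w,h,k) in ((a,ct,"t",(245,170,180,85,4.4)),(b,cs,"s",(225,165,190,160,3.7))):
    im=cv2.resize(im[y:y+h,x:x+w],None,fx=k,fy=k,interpolation=cv2.INTER_CUBIC)
    for B in boxes:
        u=(proj(c,f2w(p,B))+0.5-[x,y])*k
        cv2.polylines(im,[np.round(u).astype(np.int32)],True,(0,0,255),1)
    cv2.imwrite(f"pics/{n}0f.png",im)
E
```

```text
[388.79615365  35.61647779 915.83326158] [ 555.21271213 -700.9321872   554.00626753]
[541.34299297 -89.85410578] 2515.4356905712248
[[-0.1  2.1]
 [ 0.8  1. ]
 [-1.2 -0.8]
 [-2.1  0.1]
 [ 0.4  1.7]
 [-1.2 -0.6]
 [ 1.2  0.6]
 [-2.1  0.8]
 [-0.7 -1.6]
 [-0.4 -4. ]
 [-0.7  0.2]]
```

View pics/t0f.png

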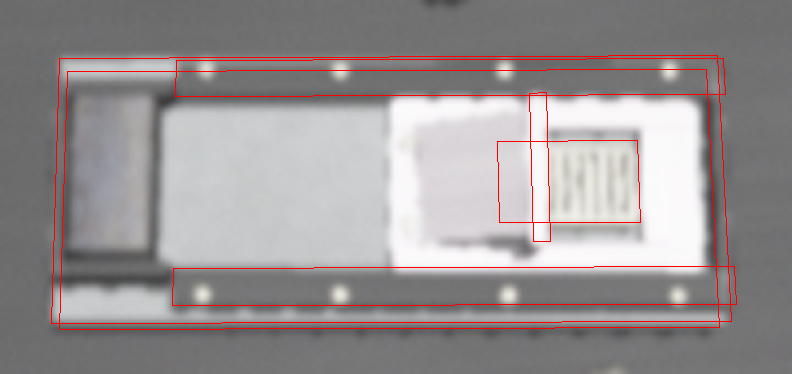

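View pics/s0f.png

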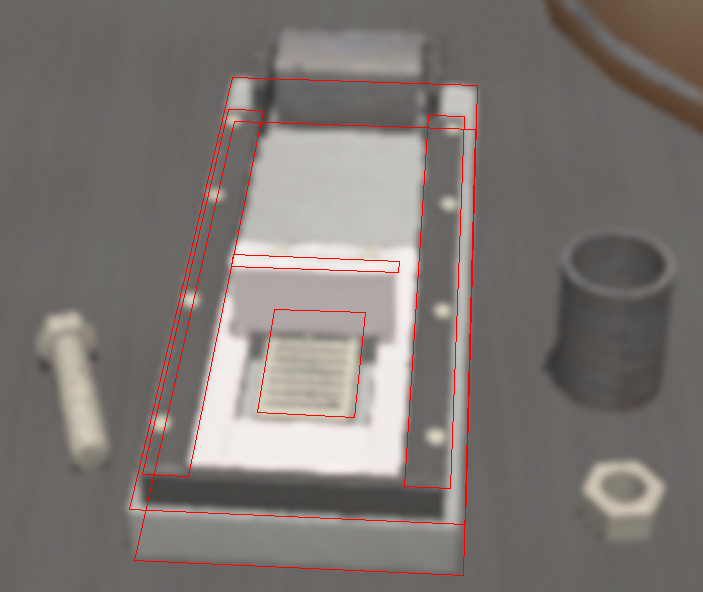

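```bash
cat > r.py <<'E'
from fit import *
S=[((-66,-78,0),(133,550)),((66,-78,0),(458,570)),((-66,-78,28),(132,510)),((-60,-77,46),(146,473)),((60,-77,46),(447,484)),((66,250,28),(477,86)),((-66,250,28),(233,78)),((-20,-34,42),(257,415)),((20,-34,42),(352,419))]
T=[((66,250,28),(62,58)),((-66,250,0),(52,324)),((-66,-78,28),(728,321)),((66,-78,28),(718,60)),((-20,-34,42),(640,226)),((20,-34,42),(638,140)),((-60,190,46),(172,306)),((60,190,46),(176,60)),((-42,190,46),(172,269)),((42,190,46),(176,96))]
cs,ct=robot.get_calibration("side"),robot.get_calibration("top")
Ps=[a for a,_ in S];us=np.array([b for _,b in S])/3.7+[224.6,164.6]
Pt=[a for a,_ in T];ut=np.array([b for _,b in T])/4.4+[244.6,169.6]
def r(p): return np.r_[(proj(cs,f2w(p,Ps))-us).ravel(),(proj(ct,f2w(p,Pt))-ut).ravel()]
o=least_squares(r,[540,-90,-0.08],loss="soft_l1"); print(o.x[:2],np.degrees(o.x[2])); print(np.round(r(o.x).reshape(-1,2),1).tolist())
np.save("fx.npy",o.x)
for nm,c,P,u in (("s",cs,Ps,us),("t",ct,Pt,ut)):
    q=least_squares(lambda p:(proj(c,f2w(p,P))-u).ravel(),[540,-90,-.08],loss="soft_l1"); print(nm,q.x[:2],np.degrees(q.x[2]),q.cost)
E
python3 r.py
```

```text
[540.92490144 -89.66236697] -4.73123285929938
[[-0.1, 2.3], [0.7, 1.4], [-1.2, -0.6], [-1.6, 0.0], [0.3, 1.0], [-0.1, -0.4], [-0.1, -0.4], [-0.5, -0.9], [0.2, -0.8], [-0.8, -0.3], [1.4, 0.8], [0.4, 0.1], [-0.3, -0.9], [-0.1, -0.8], [-0.4, 0.2], [-0.3, -0.3], [-0.1, -0.2], [-0.1, -0.5], [-0.3, -0.2]]
s [541.24887127 -89.2119253 ] -4.668140744662606 5.188862449909623
t [540.02467794 -89.800527  ] -4.9473721130129835 1.9595931362210568
```

```bash
python3 - <<'E'
from fit import *
def gp(n,u,z=0):
    c=robot.get_calibration(n);W=c["world_to_cam"];R=W[:3,:3];C=-R.T@W[:3,3]
    d=R.T@np.array([(u[0]-c["cx"])/c["fx"],(u[1]-c["cy"])/c["fy"],1]); return np.round(C+d*(z-C[2])/d[2])[:2]
for n,u in (("top",(90,280)),("top",(140,210)),("top",(50,200)),("side",(310,135)),("side",(270,120)),("side",(350,110)),("side",(440,385)),("top",(160,278)),("top",(345,120)),("side",(370,170))): print(n,u,gp(n,u))
c=robot.get_calibration("wrist");W=c["world_to_cam"];C=-W[:3,:3].T@W[:3,3]; s=robot.state()
from scipy.spatial.transform import Rotation as Ro
Rt=Ro.from_euler("xyz",s["tool_rot"],degrees=True).as_matrix()
print("cam in tool",Rt.T@(C-s["tcp_pos"]), "cam axes in tool",(Rt.T@W[:3,:3].T).round(2))
E
```

```text
top (90, 280) [448. 529.]
top (140, 210) [593. 424.]
top (50, 200) [633. 626.]
side (310, 135) [539. 453.]
side (270, 120) [431. 547.]
side (350, 110) [648. 609.]
side (440, 385) [ 710. -287.]
top (160, 278) [440. 379.]
top (345, 120) [769. -53.]
side (370, 170) [673. 273.]
cam in tool [  81.1089849     1.71581537 -144.39670254] cam axes in tool [[-0.   -0.95 -0.31]
 [ 1.   -0.    0.  ]
 [-0.   -0.31  0.95]]
```

```bash
cat > plan.py <<'E'
from fit import *
from scipy.spatial.transform import Rotation as Ro
# fixture pose
FX=np.array([540.7,-89.5,np.radians(-4.75)])
def st():
    s=robot.state(); p=s["tcp_pos"]; c,sn=np.cos(FX[2]),np.sin(FX[2]); d=p[:2]-FX[:2]
    print("t",round(s["clock"],2),"tcp",p.round(1),"rot",s["tool_rot"].round(2),"fix",[round(c*d[0]+sn*d[1],1),round(-sn*d[0]+c*d[1],1)],"F",s["ft_force"].round(1),"gap",round(s["finger_gap"],1),"j",s["joint_pos"].round(1)); return s
def rows(target,yaw,n,gap=0,maxstep=.05):
    """n rows (straight) from the present pose to target (world mm) with tool down at yaw deg"""
    s=robot.state(); R0=Ro.from_euler("xyz",s["tool_rot"],degrees=True); R1=Ro.from_euler("xyz",[180,0,yaw],degrees=True)
    rv=(R0.inv()*R1).as_rotvec()/n; d=(np.array(target)-s["tcp_pos"])/n/1000; R=R0
    for i in range(n):
        t=R.inv().apply(d); print(", ".join(f"{v:.3f}" if k<3 else f"{v:.4f}" for k,v in enumerate([*rv,*t,gap])))
        R=R*Ro.from_rotvec(rv)
E
python3 -c "
from plan import *
st(); rows([330,320,235],-60,5)"
```

```text
t 0.15 tcp [278.3 559.2 230.5] rot [ 1.7991e+02 -1.0000e-02 -2.6470e+01] fix [np.float64(-315.2), np.float64(624.7)] F [0.1 0.1 0.3] gap 85.3 j [ 78.4  22.1   0.4  -0.  -68.4 -14.8]
0.000, -0.000, 0.117, 0.0306, 0.0382, -0.0008, 0.0000
0.000, -0.000, 0.117, 0.0348, 0.0344, -0.0008, 0.0000
0.000, -0.000, 0.117, 0.0386, 0.0301, -0.0009, 0.0000
0.000, -0.000, 0.117, 0.0419, 0.0254, -0.0009, 0.0000
0.000, -0.000, 0.117, 0.0445, 0.0203, -0.0009, 0.0000
```

Request:
{"method": "step_arm", "body": {
  "deltas": [0,0,0.117,0.03,0.038,-0.001,0,0,0,0.117,0.035,0.034,-0.001,0,0,0,0.117,0.039,0.03,-0.001,0,0,0,0.117,0.042,0.025,-0.001,0,0,0,0.117,0.045,0.02,-0.001,0]
}}

```text
clock: 0.78
tcp_pos: [329.5, 315.1, 233.1]
tool_rot: [179.7, -0.2, -60.8]
ft_force: [1.6, -0.4, 0.0]
finger_gap: 0.1
```

```bash
python3 -c "
from plan import *
st(); rows([450,60,235],-94.75,5)"
```

```text
t 0.78 tcp [329.5 315.1 233.1] rot [179.72  -0.23 -60.84] fix [np.float64(-244.0), np.float64(385.7)] F [ 1.6 -0.4  0. ] gap 0.1 j [ 64.3   5.4 -21.7   0.  -63.2 -35.1]
0.001, -0.001, 0.118, 0.0563, 0.0038, -0.0001, 0.0000
0.001, -0.001, 0.118, 0.0563, -0.0029, -0.0002, 0.0000
0.001, -0.001, 0.118, 0.0556, -0.0095, -0.0003, 0.0000
0.001, -0.001, 0.118, 0.0541, -0.0160, -0.0003, 0.0000
0.001, -0.001, 0.118, 0.0518, -0.0223, -0.0004, 0.0000
```

Request:
{"method": "step_arm", "body": {
  "deltas": [0.001,-0.001,0.118,0.056,0.004,0,0,0.001,-0.001,0.118,0.056,-0.003,0,0,0.001,-0.001,0.118,0.056,-0.0095,0,0,0.001,-0.001,0.118,0.054,-0.016,0,0,0.001,-0.001,0.118,0.052,-0.022,0,0]
}}

```text
clock: 1.4
tcp_pos: [449.1, 51.0, 234.4]
tool_rot: [-179.8, 0.1, -95.5]
ft_force: [0.8, 0.7, -0.3]
finger_gap: -0.0
```

```bash
python3 -c "
from plan import *
st(); t=f2w(FX,[(0,-25,180)])[0]; print(t); rows(t,-94.75,5)"
```

```text
t 1.4 tcp [449.1  51.  234.4] rot [-1.798e+02  1.300e-01 -9.554e+01] fix [np.float64(-102.9), np.float64(132.4)] F [ 0.8  0.7 -0.3] gap -0.0 j [ 27.2   4.7 -22.4  -0.  -62.8 -32.7]
[ 538.62979481 -114.41413756  180.        ]
-0.001, 0.000, -0.003, 0.0312, -0.0210, 0.0109, 0.0000
-0.001, 0.000, -0.003, 0.0313, -0.0209, 0.0109, 0.0000
-0.001, 0.000, -0.003, 0.0313, -0.0208, 0.0109, 0.0000
-0.001, 0.000, -0.003, 0.0314, -0.0207, 0.0109, 0.0000
-0.001, 0.000, -0.003, 0.0314, -0.0207, 0.0109, 0.0000
```

Request:
{"method": "step_arm", "body": {
  "deltas": [-0.001,0,-0.003,0.031,-0.021,0.011,0,-0.001,0,-0.003,0.031,-0.021,0.011,0,-0.001,0,-0.003,0.031,-0.021,0.011,0,-0.001,0,-0.003,0.031,-0.021,0.011,0,-0.001,0,-0.003,0.031,-0.021,0.011,0]
}}

```text
clock: 2.02
tcp_pos: [541.8, -120.5, 177.9]
tool_rot: [180.0, 0.2, -94.9]
ft_force: [0.9, 1.5, 0.0]
finger_gap: 0.0
```

```bash
python3 -c "
from plan import *
s=st(); c=robot.get_calibration('wrist'); im=robot.get_image('wrist')[:,:,::-1].copy(); cv2.imwrite('pics/w1raw.png',im)
B=[[(-66,-78,28),(66,-78,28),(66,250,28),(-66,250,28)],[(-60,-77,46),(-42,-77,46),(-42,190,46),(-60,190,46)],[(42,-77,46),(60,-77,46),(60,190,46),(42,190,46)],[(-20,-34,42),(20,-34,42),(20,34,42),(-20,34,42)],[(-35,14,80),(35,14,80),(35,22,80),(-35,22,80)]]
for b in B: cv2.polylines(im,[np.round(proj(c,f2w(FX,b))).astype(np.int32)],True,(0,0,255),1)
cv2.imwrite('pics/w1.png',im)
"
```

```text
t 2.02 tcp [ 541.8 -120.5  177.9] rot [179.99   0.2  -94.89] fix [np.float64(3.6), np.float64(-30.8)] F [0.9 1.5 0. ] gap 0.0 j [  4.1  17.9 -13.9  -0.2 -58.2  -8.8]
```

View pics/w1.png

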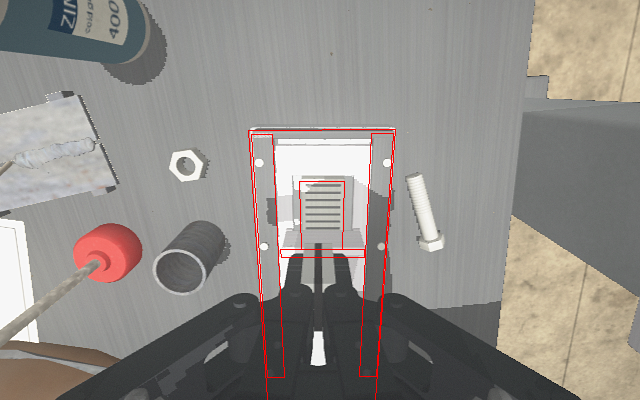

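```bash
python3 -c "
import cv2
a=cv2.imread('pics/w1.png')[115:285,235:410]; cv2.imwrite('pics/w1c.png',cv2.resize(a,None,fx=3.4,fy=3.4,interpolation=cv2.INTER_CUBIC))"
```

```text
(no output)
```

View pics/w1c.png

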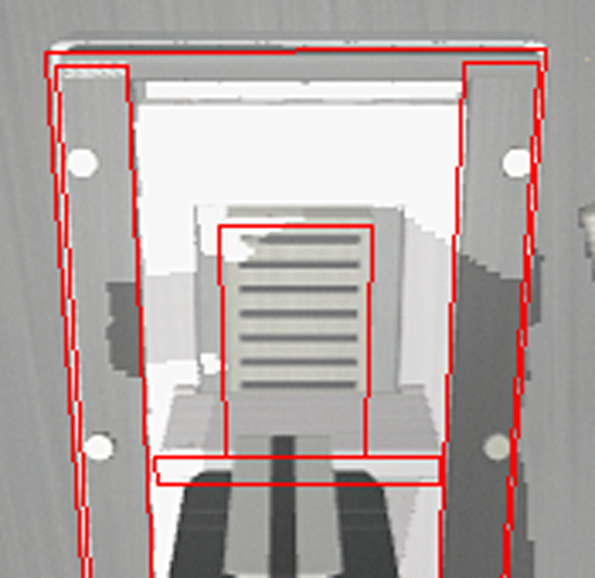

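The wrist view agrees with the fit: pad at px about (323,205), wall face lower edge at row 228, deviation 2 mm or less along y. Next I descend into the window.

```bash
python3 -c "
from plan import *
s=st(); t=f2w(FX,[(0,-11,70)])[0]; print(t); rows(t,-94.75,4)"
```

```text
t 2.08 tcp [ 542.8 -123.3  175.9] rot [ 1.7988e+02  1.3000e-01 -9.5030e+01] fix [np.float64(4.9), np.float64(-33.5)] F [ 2.5 -1.7 -0.2] gap -0.0 j [  3.8  18.2 -13.8  -0.2 -58.1  -8.8]
[ 539.78910972 -100.46222053   70.        ]
0.001, 0.001, -0.001, -0.0056, 0.0012, 0.0265, 0.0000
0.001, 0.001, -0.001, -0.0056, 0.0012, 0.0265, 0.0000
0.001, 0.001, -0.001, -0.0056, 0.0012, 0.0265, 0.0000
0.001, 0.001, -0.001, -0.0056, 0.0012, 0.0265, 0.0000
```

Request:
{"method": "step_arm", "body": {
  "deltas": [0.001,0.001,-0.001,-0.007,0.0015,0.02,0,0.001,0.001,-0.001,-0.007,0.0015,0.025,0,0.001,0.001,-0.001,-0.006,0.001,0.025,0,0.001,0.001,-0.001,-0.004,0.0005,0.022,0,0,0,0,0,0,0.01,0]
}}

```text
clock: 2.7
tcp_pos: [540.2, -99.9, 70.0]
tool_rot: [-180.0, -0.1, -95.0]
ft_force: [0.2, 0.7, 0.1]
finger_gap: 0.1
```

```bash
python3 -c "
from plan import *
s=st(); t=f2w(FX,[(0,-11,50)])[0]; print(t); rows(t,-94.75,4)"
```

```text
t 2.7 tcp [540.2 -99.9  70. ] rot [-1.7995e+02 -1.2000e-01 -9.5050e+01] fix [np.float64(0.4), np.float64(-10.4)] F [0.2 0.7 0.1] gap 0.1 j [  6.5  24.6 -22.    0.2 -43.3 -11.7]
[ 539.78910972 -100.46222053   50.        ]
-0.000, -0.001, -0.001, 0.0001, 0.0001, 0.0050, 0.0000
-0.000, -0.001, -0.001, 0.0001, 0.0001, 0.0050, 0.0000
-0.000, -0.001, -0.001, 0.0001, 0.0001, 0.0050, 0.0000
-0.000, -0.001, -0.001, 0.0001, 0.0001, 0.0050, 0.0000
```

Request:
{"method": "step_arm", "body": {
  "deltas": [0,-0.001,-0.001,0,0,0.006,0,0,0,0,0,0,0.006,0,0,0,0,0,0,0.005,0,0,0,0,0,0,0.003,0,0,0,0,0,0,0,0]
}}

```text
clock: 3.32
tcp_pos: [541.4, -100.2, 50.1]
tool_rot: [-179.8, -0.1, -95.0]
ft_force: [0.0, 0.5, 0.6]
finger_gap: -0.1
```

```bash
python3 -c "
from plan import *
s=st()
for n in ('side','wrist'): cv2.imwrite(f'pics/{n}2.png',robot.get_image(n)[:,:,::-1])
a=cv2.imread('pics/side2.png')[165:325,225:415]; cv2.imwrite('pics/s2c.png',cv2.resize(a,None,fx=3.7,fy=3.7,interpolation=cv2.INTER_CUBIC))
st()"
```

```text
t 3.33 tcp [ 541.4 -100.2   50.1] rot [-1.7981e+02 -5.0000e-02 -9.5000e+01] fix [np.float64(1.6), np.float64(-10.6)] F [0.  0.5 0.6] gap -0.1 j [  6.4  26.3 -23.    0.1 -40.6 -11.5]
t 3.42 tcp [ 541.6 -100.2   50.4] rot [-1.7978e+02 -5.0000e-02 -9.5000e+01] fix [np.float64(1.7), np.float64(-10.6)] F [-0.3  0.9  0. ] gap -0.0 j [  6.4  26.3 -22.9   0.1 -40.6 -11.5]
```

View pics/s2c.png

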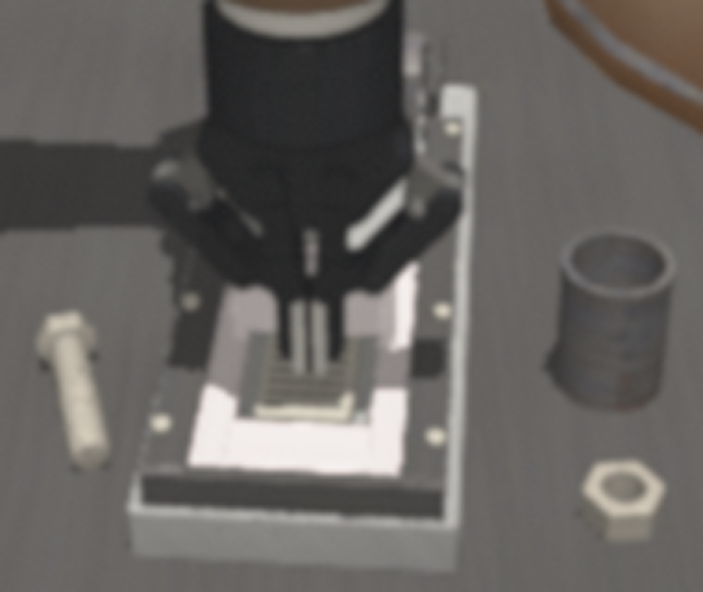

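View pics/wrist2.png

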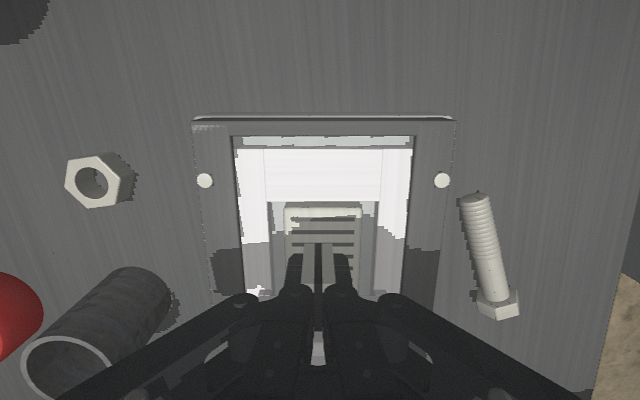

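The fingertips (side crop (310,370), wrist (318,250)) stand over the ribbed pad inside the window, clear of all edges. Next I press down.

Request:
{"method": "step_arm", "body": {
  "deltas": [0,0,0,0,0.001,0.005,0,0,0,0,0,0.001,0.005,0,0,0,0,0,0,0.005,0,0,0,0,0,0,0.004,0,0,0,0,0,0,0.002,0]
}}

```text
clock: 4.05
tcp_pos: [540.3, -100.1, 30.5]
tool_rot: [-179.7, -0.1, -94.9]
ft_force: [-2.3, 1.2, 6.8]
finger_gap: 0.6
```

```bash
python3 -c "
from plan import *
s=st()"
```

```text
t 4.05 tcp [ 540.3 -100.1   30.5] rot [-1.7966e+02 -7.0000e-02 -9.4920e+01] fix [np.float64(0.5), np.float64(-10.6)] F [-2.3  1.2  6.8] gap 0.6 j [  6.5  27.8 -24.2   0.2 -37.7 -11.6]
```

Request:
{"method": "step_arm", "body": {
  "deltas": [0,0,0,0,0,0.001,0,0,0,0,0,0,0.001,0,0,0,0,0,0,0.001,0,0,0,0,0,0,0.001,0,0,0,0,0,0,0.001,0]
}}

```text
clock: 4.68
tcp_pos: [540.4, -100.1, 28.6]
tool_rot: [-179.7, -0.1, -94.8]
ft_force: [-2.8, 1.1, 10.7]
finger_gap: 0.0
```

```bash
python3 -c "
from plan import *
s=st()"
```

```text
t 4.67 tcp [ 540.4 -100.1   28.6] rot [-1.7965e+02 -1.4000e-01 -9.4800e+01] fix [np.float64(0.5), np.float64(-10.6)] F [-2.8  1.1 10.7] gap 0.0 j [  6.5  28.  -24.3   0.3 -37.4 -11.6]
```

Request:
{"method": "step_arm", "body": {
  "deltas": [0,0,0,-0.005,0,0.001,0,0,0,0,-0.005,0,0.001,0,0,0,0,-0.005,0,0.001,0,0,0,0,-0.004,0,0.001,0,0,0,0,-0.004,0,0.001,0]
}}

```text
clock: 5.3
tcp_pos: [543.3, -84.6, 28.6]
tool_rot: [-179.6, -0.7, -94.6]
ft_force: [-1.8, -9.2, 9.0]
finger_gap: -0.2
```

```bash
python3 -c "
from plan import *
s=st()
for n in ('side','wrist'): cv2.imwrite(f'pics/{n}3.png',robot.get_image(n)[:,:,::-1])
a=cv2.imread('pics/side3.png')[165:325,225:415]; cv2.imwrite('pics/s3c.png',cv2.resize(a,None,fx=3.7,fy=3.7,interpolation=cv2.INTER_CUBIC))
"
```

```text
t 5.3 tcp [543.3 -84.6  28.6] rot [-179.57   -0.74  -94.6 ] fix [np.float64(2.2), np.float64(5.1)] F [-1.8 -9.2  9. ] gap -0.2 j [  8.5  28.  -24.7   1.4 -37.1 -14.2]
```

View pics/s3c.png

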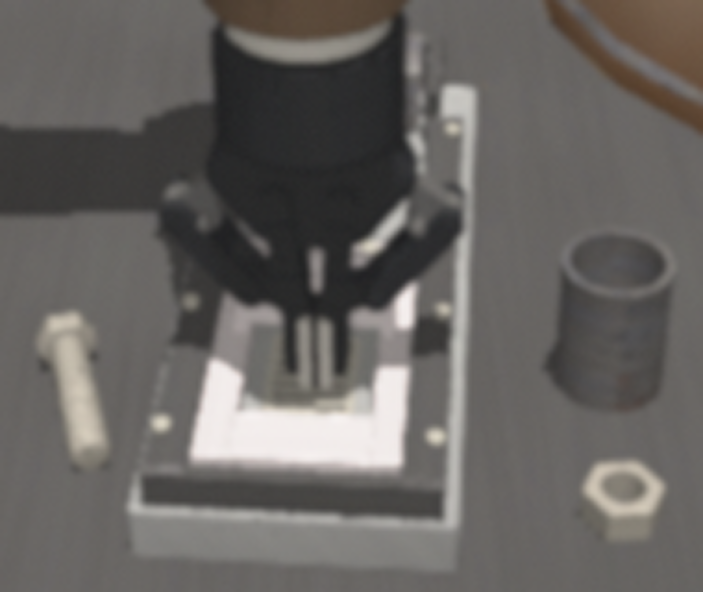

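View pics/wrist3.png

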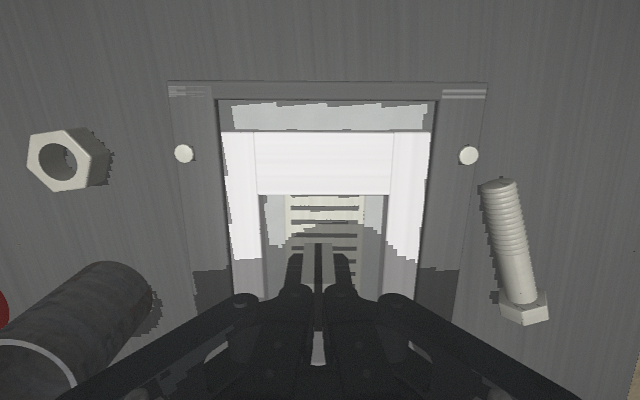

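The tail now overlaps the pad's near edge (wrist row ~195) and the wall is in contact at about 9 N. I keep pushing while pressing.

```bash
python3 -c "
from plan import *
t=f2w(FX,[(1,30,28)])[0]; rows(t,-94.75,5)"
```

```text
-0.002, -0.003, 0.001, -0.0049, 0.0002, 0.0001, 0.0000
-0.002, -0.003, 0.001, -0.0049, 0.0002, 0.0001, 0.0000
-0.002, -0.003, 0.001, -0.0049, 0.0002, 0.0001, 0.0000
-0.002, -0.003, 0.001, -0.0049, 0.0002, 0.0001, 0.0000
-0.002, -0.003, 0.001, -0.0049, 0.0002, 0.0001, 0.0000
```

Request:
{"method": "step_arm", "body": {
  "deltas": [-0.002,-0.003,0.001,-0.006,0.0003,0.001,0,-0.002,-0.003,0.001,-0.006,0.0003,0.001,0,-0.002,-0.003,0,-0.006,0.0003,0.001,0,-0.002,-0.003,0,-0.006,0.0003,0.001,0,-0.002,-0.003,0,-0.006,0.0003,0.001,0]
}}

```text
clock: 6.02
tcp_pos: [545.0, -64.9, 28.6]
tool_rot: [179.9, -0.6, -94.6]
ft_force: [-1.2, -9.0, 8.9]
finger_gap: -0.0
```

```bash
python3 -c "
from plan import *
s=st()
"
```

```text
t 6.03 tcp [545.  -64.9  28.6] rot [179.92  -0.55 -94.65] fix [np.float64(2.2), np.float64(24.9)] F [-1.2 -9.   8.9] gap -0.0 j [ 10.4  28.1 -24.3   0.8 -37.9 -15.7]
```

Request:
{"method": "step_arm", "body": {
  "deltas": [0,-0.002,0,-0.008,0.0004,-0.0005,0,0,-0.002,0,-0.008,0.0004,-0.001,0,0,-0.002,0,-0.008,0.0004,-0.0015,0,0,-0.002,0,-0.008,0.0004,-0.0015,0,0,-0.002,0,-0.008,0.0004,-0.001,0]
}}

```text
clock: 6.65
tcp_pos: [543.4, -34.8, 33.1]
tool_rot: [179.5, -0.7, -94.8]
ft_force: [1.0, -13.5, -0.3]
finger_gap: 0.4
```

```bash
python3 -c "
from plan import *
s=st()
for n in ('side',): cv2.imwrite(f'pics/{n}4.png',robot.get_image(n)[:,:,::-1])
a=cv2.imread('pics/side4.png')[165:325,225:415]; cv2.imwrite('pics/s4c.png',cv2.resize(a,None,fx=3.7,fy=3.7,interpolation=cv2.INTER_CUBIC))
"
```

```text
t 6.65 tcp [543.4 -34.8  33.1] rot [179.47  -0.67 -94.79] fix [np.float64(-1.9), np.float64(54.8)] F [  1.  -13.5  -0.3] gap 0.4 j [ 13.7  27.6 -24.3   0.8 -38.8 -19.1]
```

View pics/s4c.png

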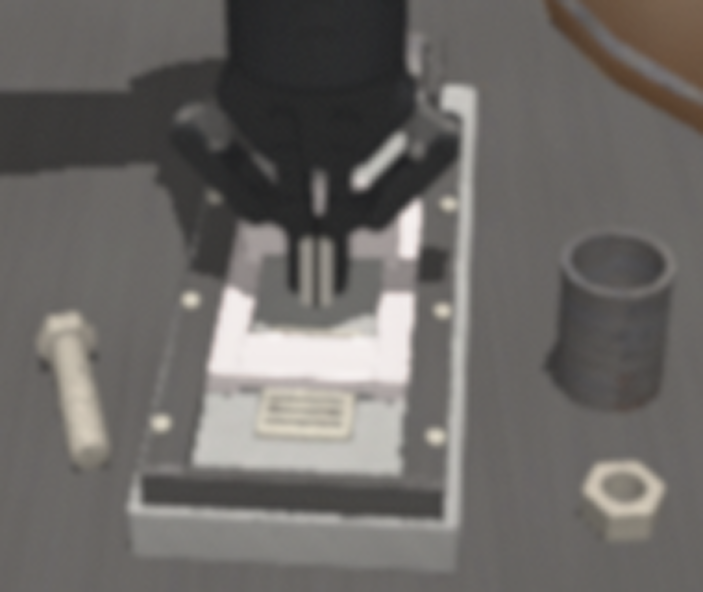

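The slide is about halfway; its tail edge is at crop row ~385 with the pad (305,410) held flush behind it. I continue.

Request:
{"method": "step_arm", "body": {
  "deltas": [0.001,-0.002,0,-0.009,-0.0004,0,0,0.001,-0.002,0,-0.009,-0.0004,0,0,0.001,-0.002,0,-0.009,-0.0004,0,0,0.001,-0.002,0,-0.009,-0.0004,0,0,0.001,-0.002,0,-0.008,-0.0004,0,0]
}}

```text
clock: 7.32
tcp_pos: [545.3, -3.5, 32.9]
tool_rot: [179.1, -1.0, -95.0]
ft_force: [1.8, -12.6, 4.3]
finger_gap: -0.0
```

```bash
python3 -c "
from plan import *
s=st()
"
```

```text
t 7.33 tcp [545.3  -3.5  32.9] rot [179.14  -1.03 -94.98] fix [np.float64(-2.5), np.float64(86.0)] F [  1.8 -12.6   4.3] gap -0.0 j [ 17.   27.8 -24.    1.  -39.4 -22.8]
```

Request:
{"method": "step_arm", "body": {
  "deltas": [0.003,-0.003,0,-0.007,-0.0004,0,0,0.003,-0.003,0,-0.007,-0.0004,0,0,0.003,-0.003,0,-0.006,-0.0004,0,0,0.003,-0.003,0,-0.005,-0.0004,0,0,0.003,-0.003,0,-0.005,-0.0004,0,0]
}}

```text
clock: 7.95
tcp_pos: [546.5, 13.3, 32.1]
tool_rot: [179.4, -1.1, -95.2]
ft_force: [-0.2, -5.5, 2.2]
finger_gap: -0.1
```

```bash
python3 -c "
from plan import *
s=st()
for n in ('side',): cv2.imwrite(f'pics/{n}5.png',robot.get_image(n)[:,:,::-1])
a=cv2.imread('pics/side5.png')[165:325,225:415]; cv2.imwrite('pics/s5c.png',cv2.resize(a,None,fx=3.7,fy=3.7,interpolation=cv2.INTER_CUBIC))
"
```

```text
t 7.95 tcp [546.5  13.3  32.1] rot [179.42  -1.07 -95.19] fix [np.float64(-2.7), np.float64(102.9)] F [-0.2 -5.5  2.2] gap -0.1 j [ 18.8  27.9 -24.1   1.2 -39.  -24.9]
```

View pics/s5c.png

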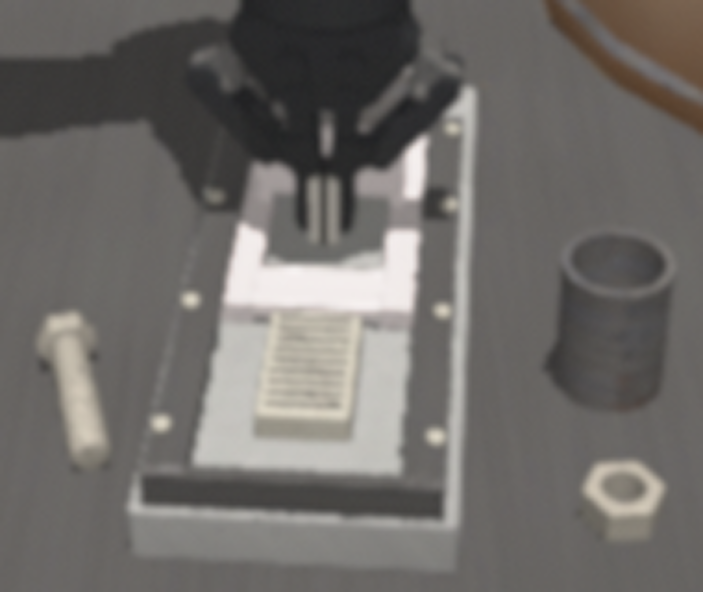

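The plunger has sprung up behind the tail: its front face shows at crop row ~428. I push a few mm more for margin, up to the stop.

Request:
{"method": "step_arm", "body": {
  "deltas": [0.002,-0.004,0.001,-0.004,-0.0004,0,0,0.002,-0.004,0.001,-0.004,-0.0004,0,0,0.002,-0.004,0.001,-0.004,-0.0004,0,0,0.002,-0.004,0.001,-0.003,-0.0004,0,0,0,0,0,0,0,0,0]
}}

```text
clock: 8.62
tcp_pos: [545.9, 14.5, 31.5]
tool_rot: [179.3, -1.1, -95.5]
ft_force: [-0.3, 0.6, -0.1]
finger_gap: 0.1
```

```bash
python3 -c "
from plan import *
s=st()
"
```

```text
t 8.62 tcp [545.9  14.5  31.5] rot [179.27  -1.13 -95.52] fix [np.float64(-3.4), np.float64(104.0)] F [-0.3  0.6 -0.1] gap 0.1 j [ 18.9  28.  -24.1   1.2 -39.1 -25.4]
```

Request:
{"method": "step_arm", "body": {
  "deltas": [0.002,-0.004,0.001,-0.006,-0.0004,0,0,0.002,-0.004,0.001,-0.006,-0.0004,0,0,0.002,-0.004,0.001,-0.006,-0.0004,0,0,0,0,0,-0.006,-0.0004,0,0,0,0,0,-0.006,0,0,0]
}}

```text
clock: 9.25
tcp_pos: [544.9, 14.8, 32.1]
tool_rot: [178.4, -2.7, -95.7]
ft_force: [6.2, -31.8, 3.2]
finger_gap: -0.2
```

```bash
python3 -c "
from plan import *
s=st()
"
```

```text
t 9.25 tcp [544.9  14.8  32.1] rot [178.43  -2.73 -95.65] fix [np.float64(-4.4), np.float64(104.3)] F [  6.2 -31.8   3.2] gap -0.2 j [ 19.6  28.3 -24.    2.8 -40.4 -27.5]
```

It is against the stop at 32 N with no further motion. I back off and rise.

Request:
{"method": "step_arm", "body": {
  "deltas": [0,0,0,0.005,0,0,0,0,0,0,0.006,0,0,0,0,0,0,0.003,0,-0.01,0,0,0,0,0,0,-0.025,0,0,0,0,0,0,-0.03,0]
}}

```text
clock: 9.88
tcp_pos: [544.3, 4.2, 97.3]
tool_rot: [178.1, -2.8, -95.6]
ft_force: [1.5, -0.5, -0.2]
finger_gap: 0.1
```

Request:
{"method": "step_arm", "body": {
  "deltas": [0,0,0,0,0,-0.04,0,0,0,0,0,0,-0.05,0,0,0,0,-0.02,0.04,-0.04,0,0,0,0,-0.02,0.05,-0.02,0,0,0,0,0,0.05,0,0]
}}

```text
clock: 10.5
tcp_pos: [415.3, 70.5, 259.6]
tool_rot: [178.7, -2.3, -95.4]
ft_force: [-0.3, 0.7, 0.1]
finger_gap: 0.1
```

Request:
{"method": "step_arm", "body": {
  "deltas": [0,0,0,0,0.04,0,0,0,0,0,0,0,0,0,0,0,0,0,0,0,0,0,0,0,0,0,0,0,0,0,0,0,0,0,0]
}}

```text
clock: 11.12
tcp_pos: [373.1, 76.7, 263.7]
tool_rot: [179.0, -1.9, -95.1]
ft_force: [-0.4, -0.1, -0.4]
finger_gap: 0.3
```

```bash
python3 -c "
from plan import *
s=st()
for n in ('side','top'): cv2.imwrite(f'pics/{n}6.png',robot.get_image(n)[:,:,::-1])
a=cv2.imread('pics/side6.png')[165:325,225:415]; cv2.imwrite('pics/s6c.png',cv2.resize(a,None,fx=3.7,fy=3.7,interpolation=cv2.INTER_CUBIC))
a=cv2.imread('pics/top6.png')[170:255,245:425]; cv2.imwrite('pics/t6c.png',cv2.resize(a,None,fx=4.4,fy=4.4,interpolation=cv2.INTER_CUBIC))
"
```

```text
t 11.12 tcp [373.1  76.7 263.7] rot [179.04  -1.91 -95.07] fix [np.float64(-180.8), np.float64(151.8)] F [-0.4 -0.1 -0.4] gap 0.3 j [ 37.1  -3.5 -26.6   0.8 -68.9 -42.5]
```

View pics/s6c.png

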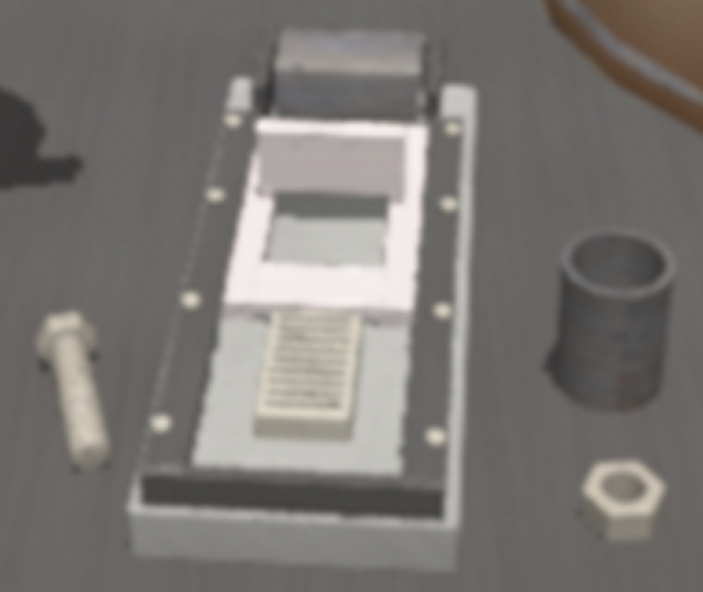

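View pics/t6c.png

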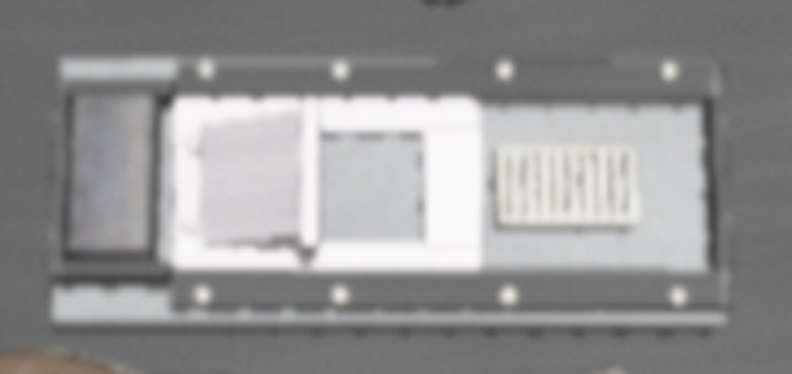

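The slide's nose sits at the cradle (top crop x≈172, was 388, so about 106 mm of travel). The plunger is up, with a visible gap behind the tail at x≈482–497. The tube is unmoved at (110,172), and the pipe, nut and bolt are unmoved in the side view.

```bash
python3 -c "
from workcell import robot
print(robot.state()['joint_vel'].round(1)); print(robot.job_done())"
```

```text
[ 0.1 -0.2 -0.4  0.  -0.   0. ]
the job is handed in; nothing more can be done
None
```

The slide is shut and the plunger has sprung up behind it. I handed the job in at about 11 s on the robot's clock; no verdict was reported.

- **Press and push:** With the fingers shut, I pressed the plunger to the bottom (TCP z 28.6 mm, about 10.7 N). I held it down while pushing the slide's wall to about 22 mm of travel. I then eased the fingertips up to about 33 mm and pushed on until the slide stopped at its end stop, at about 32 N.
- **Final pictures:** The slide has travelled about 106 mm and the plunger stands fully up with a gap behind the tail. The tube, pipe, nut and bolt look unmoved, and the arm is clear and still.
- **Disagreement:** The first wrist picture put the plunger's near edge about 2–3 mm off my camera fit along the fixture's length. At the stop, the TCP read y ≈ 104 mm where I expected about 109. The pictures show the slide fully shut, so I think the cause is fit error plus about 2.7° of tool tilt under load.

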